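Seat the drill plate on its jig and hold it down

ROBOT

A 6-joint arm with a two-finger parallel gripper is mounted at the origin on a cart in front of the work surface, level with it; the furniture and walls round the work are solid. World frame = base frame: x ahead of the robot, y to its left, z up, the work surface at z = 0. Lengths are in mm, angles in rad, forces in N, time in s.
With the tool pointing down it reaches from about 425 to 950 mm from the base axis. Payload 3.5 kg.
Tool frame: the origin (TCP) lies midway between the tips of the shut fingers; the grasp point (between the pads) lies arm.grip_point_offset behind it (arm.grip_point_offset is the distance from the TCP to the grasp point, in mm); z points along the fingers, y is the line along which they close (so a half turn about z gives the same grasp; the last joint's range is limited). The gripper opens to 85 mm and grips with 20 to 120 N. Pads are 22 mm wide; open, the fingers measure 114 mm over their backs; the gripper's body (76 mm by 85 mm) begins 54 mm behind the grasp point. The pads swing forward as they close: fully open they stand 13 mm farther back than shut.
Start: joints at [1.125, 0.286, 1.577, -0, 1.279, -0.15], TCP at [196.729, 645.681, 231.325] pointing down, gripper open.
Joint ranges: [-2.77, 2.77], [-0.9, 2.22], [0.21, 2.48], [-1.53, 4.67], [0.24, 2.81], [-2.84, 2.84]. Speed limits (rad/s): [2.79, 2.79, 3.14, 3.14, 3.14, 3.14].

INTERFACE

Orientations are given as a unit quaternion [w, x, y, z].
In Python, from workcell import arm, optics, eoat, ticket gives the robot as it stands (arm), with the cameras (optics), the gripper (eoat) and the job (ticket). Calls block until the motion is done:
- arm.move_ptp(position, orientation): joint-space move of the TCP to a pose.
- arm.move_linear(position, ori=None, speed=150, guard=None): straight line of the TCP; ori=None keeps the orientation; speed is the mean speed in mm/s. With guard (N) it stops when the force on the tool has changed by that much, and returns True; else False.
- arm.goto_joints(angles): joint-space move.
- eoat.grip(opening): finger opening in mm; the grip force is fixed at half the most; returns when the fingers have stopped.
- arm.wait(seconds).
- arm.ik(position, orientation): joint angles nearest the present ones, or None.
- optics.capture(name): name is "scene" or "side" or "wrist"; returns a dict with "pixels" (480x640x3 uint8, red, green, blue), "vertical_fov" (degrees; the focal length in pixels is half the picture's height over the tangent of half this angle, whatever the lens; pixels are square), "cx", "cy" (the principal point, pixels), "R" (3x3) and "t" (3): a world point X has camera coordinates R X + t; the wrist camera has in their place "T_tool_cam" (4x4, takes a point from camera to tool coordinates, whose origin is the TCP and whose axes are the flange's). Camera axes: x right, y down, z forward; pixel columns grow to the right and rows downward; lengths in mm; the calibration is good to about 2 mm. A picture is of the moment at which its call begins: read the wrist's pose just before it. There is no depth.
A pose or a line that the arm cannot do raises arm.PlanningError and nothing moves.
- ticket.hand_in(): hands the job in; it is judged then, once.
Readings, each from a call of its own:
- arm.current_t(): time.
- arm.current_joint_pos(): joint angles.
- arm.current_qvel(): joint speeds.
- arm.current_joint_efforts(): joint torques, N m.
- arm.current_eef_pos(): TCP position.
- arm.current_tool_rot(): TCP orientation.
- arm.current_ft_force(): force on the tool from outside, world axes, zero at the start.
- arm.current_moment(): the same for the moment, N m.
- arm.current_opening(): finger opening in mm.
- arm.current_grip_force(): force on a finger pad.
Only numpy, scipy, OpenCV 4.12 (cv2) and the standard library are available. Lean on these libraries where they do the work, as an engineer would, in place of code of your own. Each camera call takes 0.05 s, during which the arm holds its last target. There are 200 camera calls.

TASK

Pick up the aluminium drill plate with the red grip and fit it to the green drill jig: slide its toe in under the keeper bridge, square to the jig, until the hole in its underside finds the locating pin and it drops on. Then press it fully down against the springs of the bed and finish holding it there: do not let go. Leave the rubber foot, tape roll, marker and bolt where they are.

Things in the scene. Friction and masses are not known exactly. Their poses are not given: they have to be found in the camera images.
- jig: drill jig, fixed to the bench: green base 180 (x) x 110 (y) x 14 mm high, origin at the centre of its underside, z up, +x towards the end with the keeper bridge; corner screw heads reach 20 mm. The steel bed, 80 (x) x 70 (y) mm, is centred on the pin at jig x = -20 mm, y = 0; its top is 32 mm above the bench when up. The fixed pin stands up through the bed, 4 mm proud of it
- pin_tip (a point): centre of the tip of the fixed upright locating pin (steel, 12 mm diameter, chamfered), at jig (-20, 0, 36) mm, so 36 mm above the bench
- keeper (a point): middle of the underside of the dark steel keeper bridge, at jig (42, 0, 50) mm. The bridge spans y on two posts; it covers jig x = 32 to 52 mm, its underside is 50 mm and its top 60 mm above the bench (screw heads to 64 mm); the opening between the posts is 42 mm wide
- bed (a joint): how far the sprung bed is pushed down, 0 (up) to 0.006 m (on its stop). Springs: a load of about 4.5 N starts it moving, about 12 N in all (the plate's weight included) puts it on the stop; it springs back up when let go
- drill_plate: loose aluminium plate, 90 (x) x 66 (y) x 14 mm thick, 0.22 to 0.37 kg, lying flat; origin at the centre of its underside, which is the mouth of its bore: a blind chamfered hole, 15 mm diameter, 12 mm deep, unseen from above. +x points to the toe. Brass bushes on top reach 16 mm. Fitted, its origin is over the pin, its +x along the jig's +x and its underside on the bed
- plate_grip (a point): centre of the red grip bar above the middle of the plate, 35 mm above the plate's underside; the bar is 58 mm long along the plate's x, 18 mm wide along y and 22 mm high (24 to 46 mm above the underside), on two posts; take it across its width
- plate_toe (a point): middle of the end of the toe, at plate (67, 0, 3.5) mm: a tongue 36 mm wide, 7 mm thick, flush with the underside, 22 mm out from the plate's +x edge. Fitted, it reaches 15 mm in under the bridge, so the plate cannot go straight down on the pin: it slides in level with its underside 36 to 43 mm above the bench
- rubber_foot: black rubber machine foot, a round block 92 mm across and 60 mm high, standing; origin at the centre of its underside. A bystander: leave it where it is
- tape_roll: roll of black vinyl tape lying flat, 69 mm across, 19 mm high; origin at the centre of its underside. A bystander: leave it where it is
- marker: black and white marker pen lying down, 138 mm long, 16 mm thick; origin under its middle. A bystander: leave it where it is
- bolt: steel hexagon bolt lying down, 69 mm long, head 24 mm wide; origin under its middle. A bystander: leave it where it is

How it is judged:
By the outcome, as a careful person would: the job done as asked, in the order asked, and still so for the second after the job is handed in, while the arm keeps its last pose, push and grip.
It also fails if it takes over 38 s, if anything falls off the work surface, if the arm or the gripper's body presses on something with over 40 N, if the wrist force passes 120 N, or if a joint passes its speed limit or range.

## Working session

There is one attempt and no reset: what is moved stays moved. The work goes in short steps, each a Python script; the robot and the scene stay as the last script left them, time stands still between calls to the robot, and variables do not carry over. Pictures are saved under pics/ and viewed, at most 10 in all, crops included, and the job is handed in when it is done.

```bash
mkdir -p pics
cat > h.py <<'E'
import numpy as np, cv2, pickle
from scipy.spatial.transform import Rotation as Ro
from workcell import arm, optics, eoat, ticket
def snap(n,f):
    p=np.array(arm.current_eef_pos()); q=np.array(arm.current_tool_rot())
    c=optics.capture(n); 
    if n=="wrist":
        R=Ro.from_quat(q[[1,2,3,0]]).as_matrix(); T=np.array(c["T_tool_cam"])
        Rw=R@T[:3,:3]; o=R@T[:3,3]+p
        c["R"]=Rw.T; c["t"]=-Rw.T@o
    c["R"]=np.array(c["R"]);c["t"]=np.array(c["t"])
    cv2.imwrite(f"pics/{f}.png",np.array(c["pixels"])[:,:,::-1]); pickle.dump({k:v for k,v in c.items()},open(f"pics/{f}.pkl","wb"))
    return c
def load(f): return pickle.load(open(f"pics/{f}.pkl","rb"))
def ray(c,u,v):
    f=240/np.tan(np.radians(c["vertical_fov"])/2)
    d=c["R"].T@np.array([(u-c["cx"])/f,(v-c["cy"])/f,1]); o=-c["R"].T@c["t"]; return o,d/np.linalg.norm(d)
def onz(c,u,v,z):
    o,d=ray(c,u,v); return o+d*(z-o[2])/d[2]
def tri(L):
    A=0;b=0
    for c,u,v in L:
        o,d=ray(c,u,v);P=np.eye(3)-np.outer(d,d);A=A+P;b=b+P@o
    X=np.linalg.solve(A,b); return X,[round(float(np.linalg.norm(np.cross(X-ray(*l)[0],ray(*l)[1]))),1) for l in L]
def proj(c,X):
    f=240/np.tan(np.radians(c["vertical_fov"])/2); x=c["R"]@np.array(X)+c["t"]; return f*x[0]/x[2]+c["cx"],f*x[1]/x[2]+c["cy"]
E
python3 - <<'E'
from h import *
for n in("scene","side","wrist"):
    c=snap(n,n+"0"); print(n,c["vertical_fov"],c["cx"],c["cy"],(-c["R"].T@c["t"]).round(),[k for k in c])
print(arm.current_t(),arm.grip_point_offset,arm.current_tool_rot())
E
```

```text
scene 54.65898283230801 326.20014679819576 237.1909869074843 [ 128. -363.  663.] ['pixels', 'vertical_fov', 'cx', 'cy', 'R', 't']
side 44.20391604960585 317.9551249989383 246.94107840146623 [ 276. -864.  566.] ['pixels', 'vertical_fov', 'cx', 'cy', 'R', 't']
wrist 63.64175756320837 319.26498827638227 235.2410901863596 [129. 666. 372.] ['pixels', 'vertical_fov', 'cx', 'cy', 'T_tool_cam', 'R', 't']
0.15 18.700000000000003 [-2.87194673e-04  1.47369768e-01  9.89080998e-01 -9.21432784e-04]
```

View pics/scene0.png

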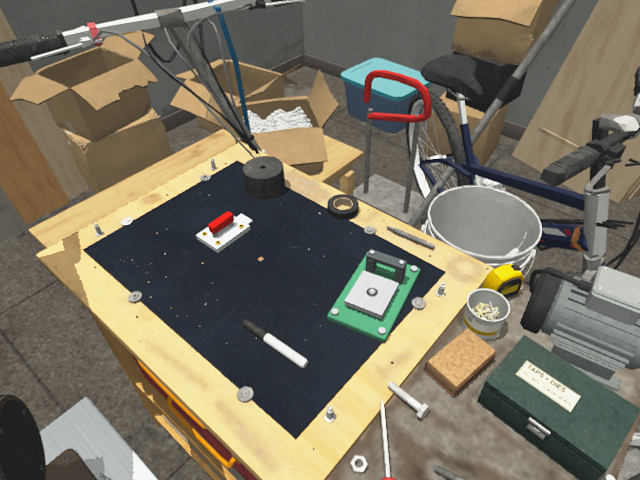

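View pics/side0.png

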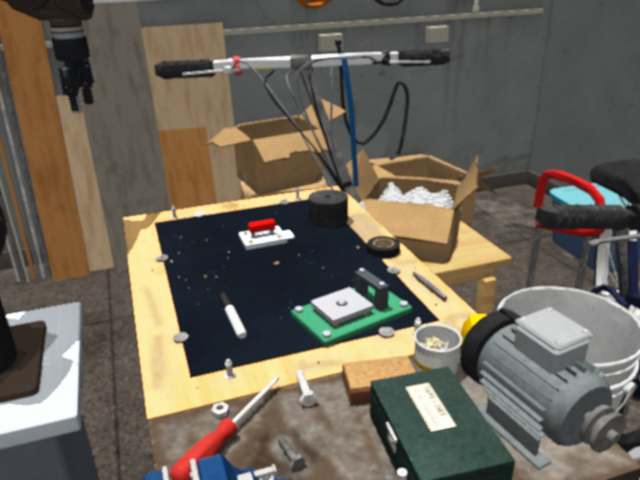

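The scene view shows the plate with its red grip at about (222,228), the jig at about (375,293) with its pin at (372,292), and the foot at (264,176). In the side view the plate is at (265,233) and the jig at (350,305). Next I'll enlarge crops of both.

Run:
```python
import cv2,numpy as np
s=cv2.imread('pics/scene0.png');d=cv2.imread('pics/side0.png')
def cr(i,x,y,w,h,W,H): return cv2.resize(i[y:y+h,x:x+w],(W,H),interpolation=cv2.INTER_CUBIC)
# x4 for all; each crop 100x75 
a=cr(s,180,195,100,75,400,300);b=cr(s,325,245,100,100,400,400)[:,:]
c=cr(d,225,205,100,75,400,300)
e=cr(d,285,265,130,80,520,320)
cv2.imwrite('pics/m1.png',np.hstack([a,c]))
m=np.zeros((400,800,3),np.uint8); 
m=np.hstack([cr(s,325,245,105,100,420,400),cr(d,287,262,126,100,378,300) if 0 else cr(d,290,262,95,100,380,400)])
cv2.imwrite('pics/m2.png',m)
f=np.vstack([np.hstack([a,c]),cv2.resize(m,(800,400))[:300]])
cv2.imwrite('pics/m1.png',np.hstack([a,c]))
```

```text
(no output)
```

View pics/m1.png

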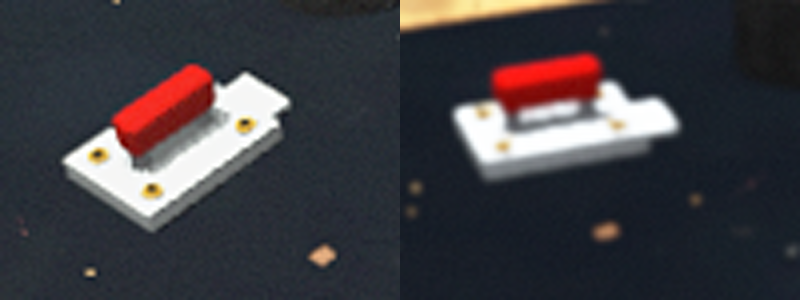

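View pics/m2.png

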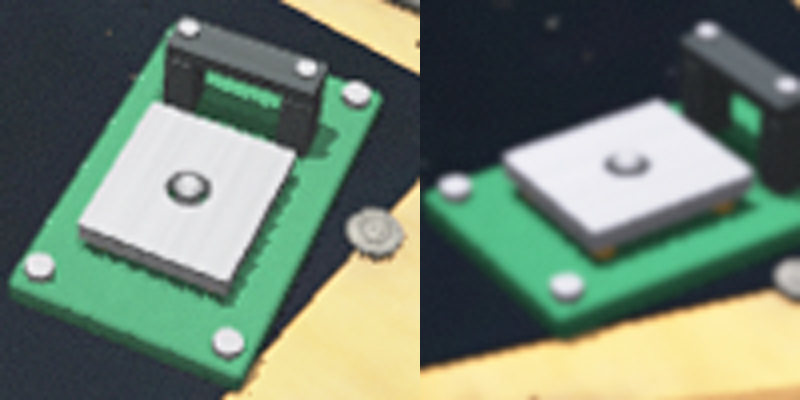

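Top left shows the plate with its toe pointing up and right. The jig crops show the pin, the four bed corners and the bridge screws clearly. I'll triangulate matched points and fit x, y, z and yaw.

```bash
cat > fit.py <<'E'
from h import *
from scipy.optimize import least_squares
S=load('scene0');D=load('side0')
def A(x,y,ox,oy): return ((x+.5)/4-.5+ox,(y+.5)/4-.5+oy)
pl=lambda s,d:(A(*s,180,195),A(d[0]-400,d[1],225,205))
jg=lambda s,d:(A(*s,325,245),A(d[0]-420,d[1],290,262))
P=[((-45,33,14),pl((66,160),(455,110))),((-45,-33,14),pl((152,220),(487,168))),((45,-33,14),pl((282,126),(650,143))),
 ((67,-18,7),pl((290,103),(679,131)))]
J=[((20,35,32),jg((157,103),(660,100))),((20,-35,32),jg((297,152),(752,170))),((-60,-35,32),jg((230,282),(597,238))),((-60,35,32),jg((80,230),(503,155))),((-20,0,36),jg((189,184),(628,160)))]
extra={'brL':jg((188,26),(707,30)),'brR':jg((307,67),(787,83)),'scrA':jg((40,265),(455,185)),'scrB':jg((228,341),(567,286)),'bush1':pl((98,155),(483,112)),'bush2':pl((152,190),(503,147)),'bush3':pl((245,124),(617,125)),
 'gripL':pl((114,118),(494,72)),'gripR':pl((212,78),(601,57))}
def fit(M,x0):
    def r(p):
        R=Ro.from_euler('z',p[3]).as_matrix();o=[]
        for m,(s,d) in M:
            X=R@np.array(m)+p[:3]; o+=[*(np.array(proj(S,X))-s),*(np.array(proj(D,X))-d)]
        return o
    s=least_squares(r,x0);return s.x,np.array(s.fun).reshape(-1,4).round(1)
if __name__=='__main__':
  for n,M in(('plate',P),('jig',J)):
    T=[tri([(S,*s),(D,*d)]) for _,(s,d) in M]
    for (m,_),(X,e) in zip(M,T): print(m,X.round(1),e)
    x0=[*np.mean([t[0][:2] for t in T],0),0,np.arctan2(*(T[1 if n=='plate' else 0][0]-T[2 if n=='plate' else 3][0])[[1,0]]*(-1 if n=='plate' else 1))]
    p,f=fit(M,x0);print(n,p[:3].round(1),np.degrees(p[3]).round(2));print(f)
  for k,(s,d) in extra.items(): X,e=tri([(S,*s),(D,*d)]);print(k,X.round(1),e)
E
python3 fit.py
```

```text
(-45, 33, 14) [478.  303.7  17. ] [1.4, 1.4]
(-45, -33, 14) [481.4 241.4  10.1] [1.6, 1.6]
(45, -33, 14) [572.5 245.8   6.8] [2.5, 2.5]
(67, -18, 7) [592.5 261.3   2.4] [1.3, 1.3]
plate [525.4 276.   -3.3] 0.7
[[-0.3  1.3  1.2  1.1]
 [-0.9  0.4  0.2 -0.9]
 [-0.6  0.6  0.2 -1.9]
 [ 0.5  0.5  0.8 -0.5]]
(20, 35, 32) [606.4 -30.4  34.3] [0.4, 0.4]
(20, -35, 32) [621.9 -96.5  34.2] [1.1, 1.1]
(-60, -35, 32) [ 546.7 -113.9   29.7] [1.4, 1.4]
(-60, 35, 32) [526.8 -49.7  34.6] [0.3, 0.3]
(-20, 0, 36) [576.3 -70.6  34.1] [0.9, 0.9]
jig [ 5.951e+02 -6.730e+01  5.000e-01] 13.77
[[-1.   0.5 -0.3  0.3]
 [-0.   0.9  0.9  0.3]
 [ 0.1  0.8  0.  -1.3]
 [-0.3 -0.6  0.4  0.4]
 [ 0.3  0.3  0.3 -1. ]]
brL [629.7 -28.6  64.4] [1.0, 1.0]
brR [642.1 -84.9  65.3] [0.8, 0.8]
scrA [508.3 -41.9  20.4] [1.0, 1.0]
scrB [ 528.8 -126.7   18.9] [1.1, 1.1]
bush1 [491.1 293.8  17.5] [1.0, 1.0]
bush2 [493.3 254.7  14.1] [1.5, 1.5]
bush3 [556.2 254.3  15.9] [1.5, 1.5]
gripL [496.6 279.   47. ] [1.4, 1.4]
gripR [549.5 262.5  51.2] [1.7, 1.7]
```

Heights, sizes and bridge screws agree to about 2–3 mm, except the plate's height, which comes out 3 mm low. I'll refine both poses with the wrist camera from two places each.

```bash
cat >> h.py <<'E'
def quat(yaw):
    q=(Ro.from_euler('z',yaw+np.pi)*Ro.from_euler('x',np.pi)).as_quat(); return [float(v) for v in q[[3,0,1,2]]]
E
python3 - <<'E'
from h import *
qp=quat(np.radians(.7)); qj=quat(np.radians(13.8))
for n,p,q in(('j1',(640,-50,190),qj),('j2',(560,-90,190),qj),('p1',(560,250,170),qp),('p2',(500,290,170),qp)):
    arm.move_ptp(list(p),q); arm.wait(.3); c=snap('wrist',n); print(n,arm.current_t(),np.array(arm.current_eef_pos()).round(1),(-c["R"].T@c["t"]).round(),c["R"][2].round(2))
print(arm.current_ft_force())
I=[cv2.imread(f'pics/{n}.png') for n in('j1','j2','p1','p2')]
m=np.vstack([np.hstack(I[:2]),np.hstack(I[2:])]); cv2.imwrite('pics/m3.png',cv2.resize(m,(800,600),interpolation=cv2.INTER_AREA))
E
```

```text
j1 3.4 [640.  -49.8 190. ] [571. -66. 332.] [ 0.27  0.07 -0.96]
j2 4.2 [560.6 -89.7 189.9] [ 492. -106.  332.] [ 0.27  0.07 -0.96]
p1 5.8333 [560.3 249.3 170.1] [489. 249. 312.] [ 0.28  0.   -0.96]
p2 6.575 [500.7 289.5 170. ] [430. 289. 312.] [ 0.28  0.   -0.96]
[ 1.31586132 -0.96922215 -0.62034091]
```

View pics/m3.png

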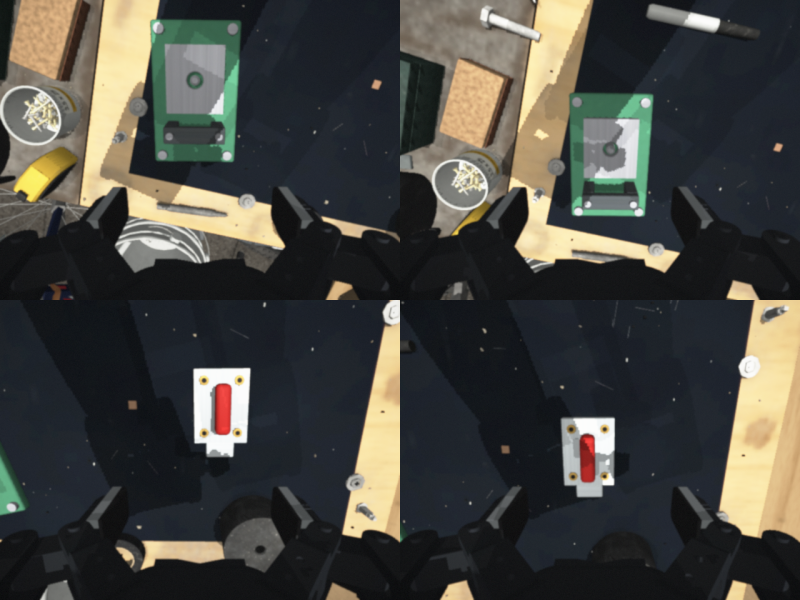

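The wrist views show the jig (pin near (195,80) and (611,149) in the mosaic) and the plate with its grip bar, both unobstructed. I'll enlarge them.

Run:
```python
import cv2,numpy as np
def cr(n,x,y,w,h,s): return cv2.resize(cv2.imread(f'pics/{n}.png')[y:y+h,x:x+w],None,fx=s,fy=s,interpolation=cv2.INTER_CUBIC)
cv2.imwrite('pics/m4.png',np.hstack([cr('j1',245,60,133,190,3),cr('j2',275,180,133,190,3)]))
cv2.imwrite('pics/m5.png',np.hstack([cr('p1',305,105,100,150,4),cr('p2',250,180,100,150,4)]))
```

```text
(no output)
```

View pics/m4.png

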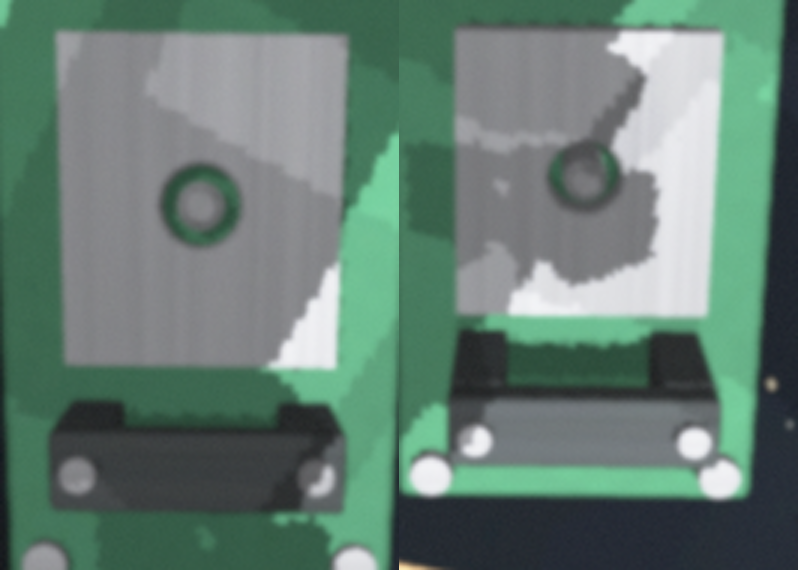

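View pics/m5.png

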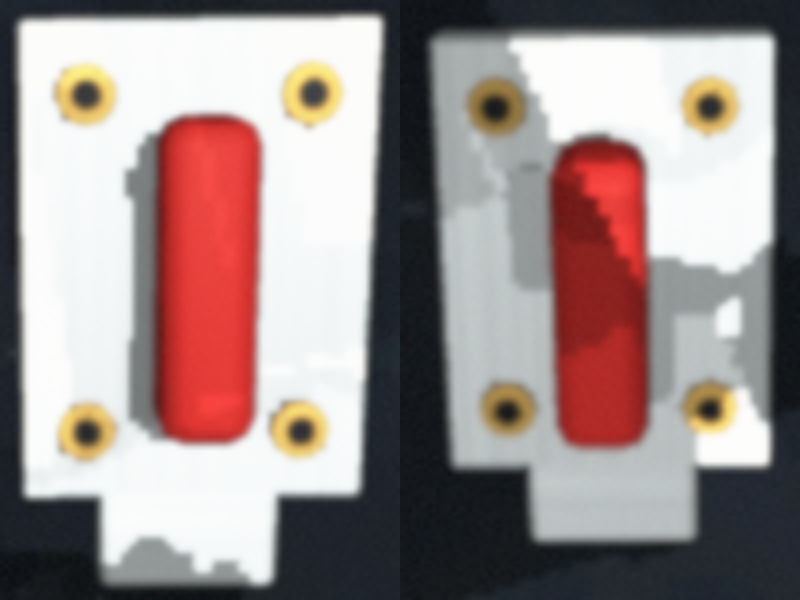

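```bash
cat > fit2.py <<'E'
from h import *
from scipy.optimize import least_squares
import fit
def B(p,ox,oy,s): return ((p[0]+.5)/s-.5+ox,(p[1]+.5)/s-.5+oy)
C={n:load(n) for n in('j1','j2','p1','p2')}; C['S']=fit.S; C['D']=fit.D
J=[(m,'S',s) for m,(s,d) in fit.J]+[(m,'D',d) for m,(s,d) in fit.J]
P=[(m,'S',s) for m,(s,d) in fit.P]+[(m,'D',d) for m,(s,d) in fit.P]
jm=[(-60,-35,32),(-60,35,32),(20,35,32),(20,-35,32),(-20,0,36)]
WJ=[(m,'j1',B(p,245,60,3)) for m,p in zip(jm,[(56,32),(348,36),(337,369),(64,366),(201,205)])]
WJ+=[(m,'j2',B((p[0]-399,p[1]),275,180,3)) for m,p in zip(jm,[(456,29),(724,31),(709,318),(456,316),(586,176)])]
pm=[(-45,-33,14),(-45,33,14),(45,33,14),(45,-33,14),(67,-18,7),(67,18,7)]
WP=[(m,'p1',B(p,305,105,4)) for m,p in zip(pm,[(18,16),(383,14),(361,495),(25,497),(101,585),(272,583)])]
WP+=[(m,'p2',B((p[0]-400,p[1]),250,180,4)) for m,p in zip(pm[2:],[(771,467),(451,467),(535,541),(694,541)])]
def f(M,x0):
    def r(p):
        R=Ro.from_euler('z',p[3]).as_matrix()
        return np.concatenate([np.array(proj(C[c],R@np.array(m)+p[:3]))-uv for m,c,uv in M])
    s=least_squares(r,x0);return s.x,s.fun
for n,W,A,x0 in(('jig',WJ,J,[595,-67,0,.24]),('plate',WP,P,[525,276,0,.01])):
  for t,M in(('wrist',W),('all',W+A)):
    p,e=f(M,x0);print(n,t,p[:3].round(1),np.degrees(p[3]).round(2),'rms',np.sqrt(np.mean(e**2)).round(2))
    if t=='wrist':print(e.reshape(-1,2).round(1).tolist())
for k,a,b in(('brR-',(76,476),(475,441)),('brR+',(317,478),(694,443))):
  print(k,tri([(C['j1'],*B(a,245,60,3)),(C['j2'],*B((b[0]-399,b[1]),275,180,3))]))
for k,a,b in(('bush--',(86,94),(496,106)),('bush-+',(313,93),(710,105)),('bush++',(300,431),(710,408)),('bush+-',(87,431),(508,410)),('gripend+x',(208,440),(603,446))):
  print(k,tri([(C['p1'],*B(a,305,105,4)),(C['p2'],*B((b[0]-400,b[1]),250,180,4))]))
E
python3 fit2.py
```

```text
jig wrist [ 5.952e+02 -6.610e+01 -2.000e-01] 13.23 rms 0.63
[[0.2, -0.3], [0.1, -0.5], [-0.4, -0.6], [0.5, -0.5], [0.1, 0.3], [-0.3, 0.2], [-0.1, 0.5], [-0.6, -0.6], [0.4, -0.7], [0.1, 2.2]]
jig all [ 5.953e+02 -6.620e+01 -4.000e-01] 13.3 rms 0.67
plate wrist [523.6 275.5   1.3] 1.05 rms 0.63
[[0.6, 0.3], [-0.3, 0.1], [-0.5, -1.0], [0.4, -0.9], [0.0, 0.4], [0.8, 0.6], [-0.8, -0.7], [0.3, -0.2], [-1.1, 0.9], [0.5, 0.6]]
plate all [524.3 275.5  -1.2] 1.03 rms 0.91
brR- (array([642.53456951, -84.58680578,  63.4788441 ]), [0.2, 0.2])
brR+ (array([629.51985968, -29.01665684,  63.1710636 ]), [0.1, 0.1])
bush-- (array([492.63377665, 253.91692085,  13.57550607]), [0.0, 0.0])
bush-+ (array([491.94608319, 296.03939677,  13.85918999]), [0.1, 0.1])
bush++ (array([556.29434873, 297.15666611,  13.5328254 ]), [0.1, 0.1])
bush+- (array([556.52007963, 255.14533615,  14.9317233 ]), [0.0, 0.0])
gripend+x (array([551.51593835, 276.13734329,  43.31096879]), [0.1, 0.1])
```

Wrist and fixed cameras agree. Jig is at about (595.2, -66.2) with yaw 13.23°, and the bridge centre falls within 0.5 mm of its prediction. Plate is at about (524.1, 275.5) with yaw 1.0° and heights as specified. Next: grasp, lift and look at the plate in the hand.

Run:
```python
from h import *
q=quat(np.radians(1.03)); x,y=524.1,275.5
arm.move_ptp([x,y,90],q); arm.move_linear([x,y,20],q,speed=90)
f0=np.array(arm.current_ft_force())
eoat.grip(10); print(arm.current_t(),arm.current_opening(),arm.current_grip_force(),np.array(arm.current_ft_force())-f0)
arm.move_linear([x,y,110],speed=100); arm.wait(.3)
print(arm.current_t(),np.array(arm.current_eef_pos()).round(2),np.array(arm.current_tool_rot()).round(4),np.array(arm.current_ft_force())-f0,arm.current_moment(),arm.current_opening())
c=snap('wrist','h1'); snap('side','sideh')
cv2.imwrite('pics/m6.png',cv2.resize(cv2.imread('pics/h1.png')[150:400,170:470],None,fx=2.6,fy=2.4,interpolation=cv2.INTER_CUBIC) if 0 else cv2.resize(cv2.imread('pics/h1.png'),(800,600),interpolation=cv2.INTER_CUBIC))
```

```text
8.5583 16.920661114903645 59.856364130973816 [0.73032937 0.02343026 1.11689534]
9.9083 [523.87 275.4  109.46] [-4.e-04 -9.e-03  1.e+00 -2.e-04] [ 0.81513503  0.015929   -2.8958862 ] [-0.01233989  0.06715722  0.04683858] 16.88333177494841
```

View pics/m6.png

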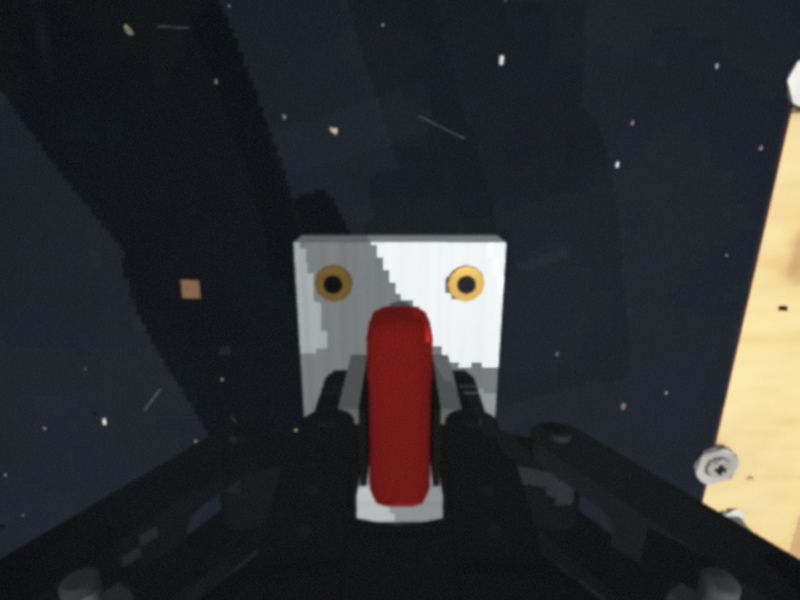

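The plate hangs squarely in the grip. Visible in the picture are the rear bushes at (333,284) and (466,284), the rear top edge from (295,241) to (505,241), and the toe end at (400,521). I'll compute its pose in the tool frame.

Run:
```python
from h import *
from scipy.optimize import least_squares
c=load('h1'); k=lambda p:((p[0]+.5)/1.25-.5,(p[1]+.5)/1.25-.5)
M=[((-32,-21.1,14.5),k((333,285))),((-32,21.1,14.5),k((466,285))),((-45,-33,14),k((295,242))),((-45,33,14),k((505,242))),((67,-18,7),k((357,521))),((67,18,7),k((443,521)))]
def r(p,full=True):
    R=Ro.from_euler('zy',[p[3],p[4]]).as_matrix()
    return np.concatenate([np.array(proj(c,R@np.array(m)+p[:3]))-uv for m,uv in M])
s=least_squares(r,[524,275.5,89.5,.018,0]); print('free',s.x.round(2),np.degrees(s.x[3:]),s.fun.round(1))
s=least_squares(lambda p:r([p[0],p[1],89.5,p[2],0]),[524,275.5,.018]); print('level',s.x.round(2),np.degrees(s.x[2]),s.fun.round(1))
```

```text
free [5.2433e+02 2.7593e+02 8.7180e+01 2.0000e-02 1.0000e-02] [1.09392762 0.71168073] [ 0.7 -0.9 -0.2 -1.  -0.5  1.2  0.1  1.  -2.2 -0.2  2.1 -0.2]
level [5.2365e+02 2.7592e+02 2.0000e-02] 1.0931083522402318 [-0.  -1.8  0.5 -1.9 -1.6 -0.2  1.2 -0.4 -2.9  3.3  2.7  3.2]
```

The camera sees the plate about (+0.1, +0.5) mm from the tool axis, and I'll use that to cancel the camera bias. Now move to the retracted pose, slide in with a guard, then lower with a guard.

```bash
cat > go.py <<'E'
from h import *
yaw=np.radians(13.2); X=np.array([575.75,-71.18]); u=np.array([np.cos(np.radians(13.23)),np.sin(np.radians(13.23))]); q=quat(yaw)
def P(back,z,side=0): a=X-back*u+side*np.array([-u[1],u[0]]); return [float(a[0]),float(a[1]),float(z)]
def rep(t):
    p=np.array(arm.current_eef_pos()); d=p[:2]-X
    print(t,'t',round(arm.current_t(),2),'along',round(d@u,2),'side',round(d@[-u[1],u[0]],2),'z',p[2].round(2),'F',np.array(arm.current_ft_force()).round(2),'M',np.array(arm.current_moment()).round(2),'op',round(arm.current_opening(),2))
E
python3 - <<'E'
from go import *
arm.move_ptp(P(45,125),q); arm.move_linear(P(45,60.5),q,speed=100); arm.wait(.3); rep('pre')
snap('side','pre')
g=arm.move_linear(P(0,60.5),q,speed=40,guard=6); arm.wait(.2); rep(f'slid {g}')
if not g:
    g=arm.move_linear(P(0,50.5),q,speed=12,guard=4); rep(f'low {g}')
snap('side','low'); snap('scene','lows')
a=cv2.imread('pics/low.png')[230:350,270:430];b=cv2.imread('pics/lows.png')[220:340,310:470]
cv2.imwrite('pics/m7.png',np.hstack([cv2.resize(i,(400,300),interpolation=cv2.INTER_CUBIC) for i in(a,b)]))
E
```

```text
pre t 12.44 along -44.63 side -0.26 z 61.16 F [ 0.77 -0.16 -3.18] M [0.03 0.01 0.01] op 16.99
slid False t 13.97 along -0.16 side 0.0 z 60.5 F [-0.04  0.56 -2.68] M [0.01 0.04 0.02] op 17.05
low True t 14.66 along -0.14 side 0.06 z 51.64 F [ 0.62 -0.43  2.92] M [-0.07 -0.21  0.01] op 17.11
```

View pics/m7.png

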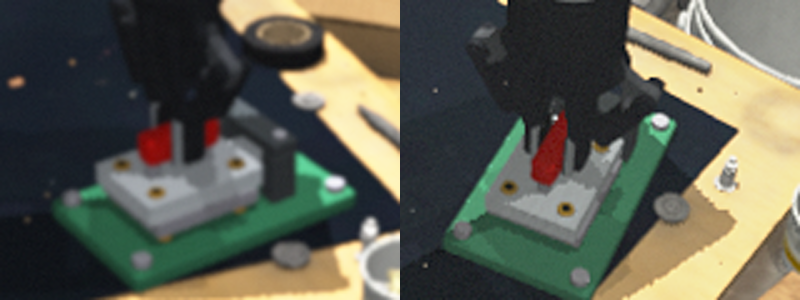

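Contact came at z = 51.6, so the underside is about 32 mm up. The pictures show the plate flat on the bed with its toe under the bridge, so it is over the pin. Now press.

Run:
```python
from go import *
for z in np.arange(50.5,42,-.5):
    g=arm.move_linear(P(0,z),q,speed=10,guard=15); arm.wait(.1); rep(f'{z} {g}')
    if arm.current_ft_force()[2]>19: break
```

```text
50.5 False t 15.21 along -0.12 side 0.07 z 50.5 F [-0.68  0.73  4.36] M [ 0.03  0.1  -0.03] op 17.04
50.0 False t 15.56 along -0.09 side 0.05 z 50.02 F [-1.97 -0.23  3.89] M [0.08 0.18 0.01] op 16.72
49.5 False t 15.91 along -0.11 side 0.08 z 49.53 F [-1.15  0.14  4.75] M [0.02 0.27 0.03] op 16.94
49.0 False t 16.26 along -0.1 side 0.06 z 49.12 F [-1.23  0.33  4.66] M [ 0.03  0.28 -0.05] op 16.77
48.5 False t 16.61 along -0.1 side 0.07 z 48.71 F [-2.81  0.19  5.39] M [0.08 0.34 0.03] op 16.79
48.0 False t 16.96 along -0.11 side 0.05 z 48.29 F [-2.79  0.52  6.02] M [ 0.03  0.38 -0.  ] op 17.04
47.5 False t 17.31 along -0.11 side 0.05 z 47.9 F [-2.85 -0.01  6.41] M [0.04 0.41 0.07] op 17.1
47.0 False t 17.66 along -0.09 side 0.05 z 47.51 F [-3.22  0.02  6.81] M [0.04 0.52 0.01] op 16.77
46.5 False t 18.01 along -0.09 side 0.06 z 47.09 F [-3.27  0.2   7.25] M [ 0.1   0.49 -0.  ] op 17.45
46.0 False t 18.36 along -0.1 side 0.05 z 46.69 F [-3.75  0.34  8.02] M [0.12 0.5  0.01] op 17.17
45.5 False t 18.71 along -0.08 side 0.05 z 46.36 F [-4.22  0.76  9.02] M [ 0.15  0.6  -0.01] op 16.99
45.0 False t 19.06 along -0.07 side 0.05 z 46.31 F [-4.11  1.36 11.72] M [0.17 0.77 0.01] op 16.87
44.5 False t 19.41 along -0.07 side 0.04 z 46.29 F [-6.68  1.62 14.1 ] M [ 0.28  0.99 -0.  ] op 17.65
44.0 False t 19.76 along -0.02 side 0.03 z 46.3 F [-6.91  1.06 16.54] M [ 0.25  1.2  -0.02] op 16.84
43.5 False t 20.11 along -0.02 side 0.03 z 46.3 F [-9.    2.11 18.82] M [ 0.28  1.38 -0.  ] op 17.09
43.0 False t 20.46 along -0.01 side 0.02 z 46.28 F [-9.65  2.29 21.64] M [0.31 1.49 0.  ] op 16.76
```

The force followed the spring to z = 46.3 (about 5.7 mm of travel), then rose steeply against a fixed stop. One last look before handing in.

Run:
```python
from go import *
arm.wait(.5); rep('hold'); snap('side','end'); snap('scene','ends')
a=cv2.imread('pics/end.png')[230:350,270:430];b=cv2.imread('pics/ends.png')[220:340,310:470]
cv2.imwrite('pics/m8.png',np.hstack([cv2.resize(i,(400,300),interpolation=cv2.INTER_CUBIC) for i in(a,b)]))
```

```text
hold t 20.96 along -0.0 side 0.01 z 46.29 F [-10.84   2.04  21.17] M [ 0.3   1.59 -0.01] op 17.05
```

View pics/m8.png

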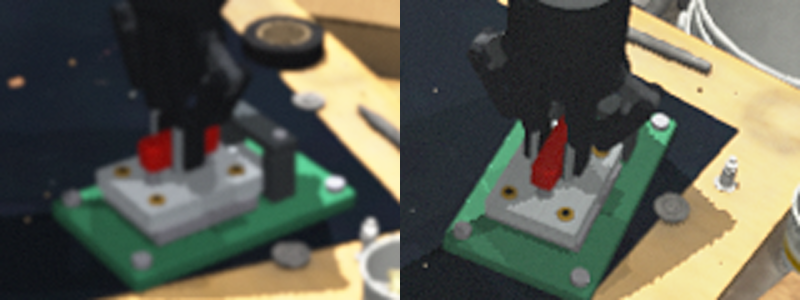

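The plate sits lower and flat, with its toe under the bridge and the grip still held. The force is steady at 21 N, so I'm handing in.

```bash
python3 -c "
from workcell import arm, optics, eoat, ticket
print(ticket.hand_in())"
```

```text
the job is handed in; nothing more can be done
None
```

The drill plate is on the jig's pin with its toe under the bridge, pressed down to the bed's stop and still held there with about 21 N; I handed the job in at about 21 s and the system gave no verdict.

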